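# Fit the retaining spring on the shaker

### The job

Fit the tension spring that lies in the saddle stand to the shaker, so that it runs along the front of the tube rack: drop its peg fully down into the hole of the anchor block, then stretch it and slip the ring at its other end over the head of the post, so that the ring sits round the post's thin neck, below the head, and the spring stays taut by itself. Leave the rack and the jar and cup on the bench where they stand.

Things in the scene. Friction and masses are not known exactly. Their poses are not given: they have to be found in the camera images.
- spring: Steel tension spring, 180 mm long, 0.14 to 0.24 kg. Origin: on its axis, over the peg; x runs to the ring end, z is up. Along x (mm, closed): grip block 18 to 42, coil (18 thick) 42 to 118, second grip block 118 to 142, ring centre 160. Both blocks are 18 wide, z = -10 to +16. It lies level in the stand, peg hanging free past its end; blocks free at their sides.
- ring (a point): Centre of the flat ring at the spring's end; x points away from the coil, z is normal to the ring. 24 mm inside, 38 mm outside, 7 mm thick. The centre of its grip block is 30 mm from it along -x; they move as one. The coil bends up and down a little (0.8 N m per rad), so with only the peg in the hole the ring end hangs 15 to 40 mm low, pointing down by 0.1 to 0.3 rad.
- spring_end (a joint): Stretch of the spring in m, 0 = closed, at most 0.065. It begins to open at about 4 N and then takes 200 N per m more (about 12 N at 40 mm). Negative values are noise.
- peg_tip (a point): Lower end, on its centre line, of the spring's peg: 10 mm round, rounded tip, pointing down, 38 mm below the origin of spring.
- stand: Grey plastic stand, fixed: base plate 130 x 70 x 8 mm, origin at the centre of its underside, with two U-shaped saddles 52 mm apart along local x that hold the coil; spring axis 55 mm above the bench.
- anchor_hole0 (a point): Centre of the hole's mouth: 12 mm wide, vertical, through an aluminium block 36 mm wide (x), 84 mm long (y), 42 mm high, fixed on the deck; this point lies in its top, 87 mm over the bench. With the peg home the spring's first grip block rests on the top, the peg tip is 28 mm below this point and the spring's axis 10 mm above it.
- neck (a point): Middle of the thin neck of the steel post, on its upright axis. Neck 10 mm thick, 14 mm high; below it a shoulder 24 mm wide (7 mm below this point), above it a head 18 mm wide, 7 to 17 mm above this point, with a sloping rim. It stands on the deck, 195 to 208 mm from the hole.
- shaker: Low white and aluminium orbital shaker, fixed, switched off; origin at the centre of its underside; deck 200 mm (x) by 310 mm (y), 45 mm high. Anchor block and post stand along its front edge (x about -65 mm); either may be the left one.
- rack: Metal tube rack 254 x 110 x 66 mm with a few tubes up to 90 mm tall, loose on the back half of the deck; origin at the centre of its underside, long axis local x along the deck. Its front face is about 55 mm behind the line from hole to post. Bystander.
- jar: White reagent jar, 47 mm wide and 93 mm high, loose on the bench; origin at the centre of its underside. Bystander.
- cup: Specimen cup with an orange lid, 62 mm wide and 71 mm high, loose on the bench; origin at the centre of its underside. Bystander.

How it is judged:
By the outcome, as a careful person would: the job done as asked, in the order asked, and still so for the second after the job is handed in, with the robot touching nothing.
It also fails if it takes over 54 s, if anything falls off the work surface, if the arm or the gripper's body presses on something with over 40 N, if the wrist force passes 120 N, or if a joint passes its speed limit or range.

### The arm

A 6-joint arm with a two-finger parallel gripper is mounted at the origin on a cart in front of the work surface, level with it; the furniture and walls round the work are solid. World frame = base frame: x ahead of the robot, y to its left, z up, the work surface at z = 0. Lengths are in m, angles in rad, forces in N, time in s.
With the tool pointing down it reaches from about 0.35 to 0.8 m from the base axis. Payload 7.3 kg.
Tool frame: the origin (TCP) lies between the finger pads; the fingertips stand 25 mm ahead of it and the grasp point (between the pads) lies 6 mm ahead of it (r.tip_extent is the distance from the TCP to the fingertips, in m); z points along the fingers, y is the line along which they close (so a half turn about z gives the same grasp; the last joint's range is limited). The gripper opens to 85 mm and grips with 20 to 120 N. Pads are 22 mm wide; open, the fingers measure 114 mm over their backs; the gripper's body (76 mm by 85 mm) begins 54 mm behind the grasp point. The pads swing forward as they close: fully open they stand 13 mm farther back than shut.
Start: joints at [1.157, 0.342, 1.524, -0, 1.275, -0.146], TCP at [0.139, 0.506, 0.256] pointing down, gripper open.
Joint ranges: [-2.53, 2.53], [-0.77, 2.02], [0.04, 2.7], [-1, 4.14], [0.28, 2.66], [-3.11, 3.11]. Speed limits (rad/s): [2.57, 2.57, 3.14, 3.14, 3.14, 3.14].

### API

Orientations are given as a unit quaternion [x, y, z, w].
In Python, from workcell import r, command_gripper, optics gives the robot as it stands. The module is installed in compiled form; this text tells all that it offers. Calls block until the motion is done:
- r.reach(position, orientation): joint-space move of the TCP to a pose.
- r.move_straight(position, orientation=None, speed=0.15, max_force=None): straight line of the TCP; orientation=None keeps the orientation; speed is the mean speed in m/s. With max_force (N) it stops when the force on the tool has changed by that much, and returns True; else False.
- r.movej(angles): joint-space move.
- command_gripper(opening, force=None): finger opening in m; force is the grip in N (None keeps the last); returns when the fingers have stopped.
- r.hold(seconds).
- r.solve_ik(position, orientation): joint angles nearest the present ones, or None.
- r.read_state(): the state.
- optics.get_image(name): name is "side" or "top"; returns (picture, depth): 420x560x3 uint8, red, green, blue; 420x560 float32, m along the optical axis (not along the pixel's ray), 0 where there is no reading.
- optics.camera_model(name): a dict with "K" (3x3 intrinsics, pixels), "k1" (the pictures are not rectified: a ray, as slopes to the right and down, at radius r is drawn at 1 + k1 r^2 times it, then the intrinsics apply), "R" (3x3) and "t" (3): a world point X has camera coordinates R X + t. Camera axes: x right, y down, z forward; pixel columns grow to the right and rows downward; lengths in m; the calibration is good to about 2 mm. A picture is of the moment at which its call begins. camera_model takes no time and is no camera call.
A pose or a line that the arm cannot do raises r.PlanningError and nothing moves.
- r.finish_job(): hands the job in; it is judged then, once.
The state is a dict: "time_s": time; "joint_positions": joint angles; "dq": joint speeds; "tau": joint torques, N m; "eef_pos": TCP position; "eef_rot": TCP orientation; "contact_force": force on the tool from outside, world axes, zero at the start; "torque": the same for the moment, N m; "grip_width": finger opening in m; "grip_force": force on a finger pad.
Only numpy, scipy, OpenCV 4.12 (cv2) and the standard library are available. Lean on these libraries where they do the work, as an engineer would, in place of code of your own. Each camera call takes 0.05 s, during which the arm holds its last target. There are 200 camera calls.

## Working session

There is one attempt and no reset: what is moved stays moved. The work goes in short steps, each a Python script; the robot and the scene stay as the last script left them, time stands still between calls to the robot, and variables do not carry over. Pictures are saved under pics/ and viewed, at most 10 in all, crops included, and the job is handed in when it is done.

```bash
mkdir -p pics; cat > h.py <<'E'
import numpy as np, cv2
from workcell import r, command_gripper, optics
def snap(n,fn):
    im,d=optics.get_image(n); cv2.imwrite(f'pics/{fn}.png',im[:,:,::-1]); np.savez(f'pics/{fn}.npz',im=im,d=d); return im,d
def slopes(n,uv):
    m=optics.camera_model(n);K=np.array(m['K']);k=m['k1']
    s=(np.atleast_2d(uv)-K[:2,2])/[K[0,0],K[1,1]]; q=s.copy()
    for _ in range(20): q=s/(1+k*(q**2).sum(1,keepdims=True))
    return q
def ray(n,uv):
    m=optics.camera_model(n);R=np.array(m['R']);t=np.array(m['t'])
    q=slopes(n,uv); d=np.c_[q,np.ones(len(q))]@R; return -R.T@t,d   # d scaled to unit depth
def onplane(n,uv,z):
    o,d=ray(n,uv); return o+d*((z-o[2])/d[:,2])[:,None]
def cloud(n,dep):
    v,u=np.mgrid[:dep.shape[0],:dep.shape[1]]; o,d=ray(n,np.c_[u.ravel(),v.ravel()].astype(float))
    return (o+d*dep.reshape(-1,1)).reshape(dep.shape+(3,))
E
python3 - <<'E'
from h import *
for n in('side','top'):
    im,d=snap(n,n+'0'); m=optics.camera_model(n); print(n,np.array(m['K']).round(1).tolist(),m['k1'],(-np.array(m['R']).T@m['t']).round(3),np.array(m['R']).round(2).tolist(),(d>0).mean())
s=r.read_state();print(s['time_s'],s['eef_pos'],s['eef_rot'],r.tip_extent)
E
```

```text
side [[421.3, 0.0, 281.4], [0.0, 421.3, 213.0], [0.0, 0.0, 1.0]] 0.006834537284606293 [-0.012  0.922  0.535] [[-0.84, -0.54, 0.02], [-0.23, 0.32, -0.92], [0.48, -0.78, -0.39]] 0.9959821428571428
top [[469.9, 0.0, 281.4], [0.0, 469.9, 207.7], [0.0, 0.0, 1.0]] -0.0632568744107182 [0.38  0.004 1.466] [[0.01, -1.0, -0.0], [-0.99, -0.01, -0.12], [0.12, 0.0, -0.99]] 0.9961267006802721
0.1 [0.13878234 0.50600846 0.25569975] [ 1.33513456e-01  9.91046771e-01 -6.51088128e-04 -1.76364152e-04] 0.025
```

View pics/top0.png

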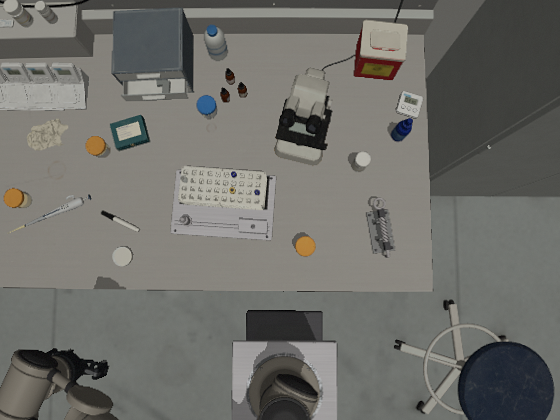

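View pics/side0.png

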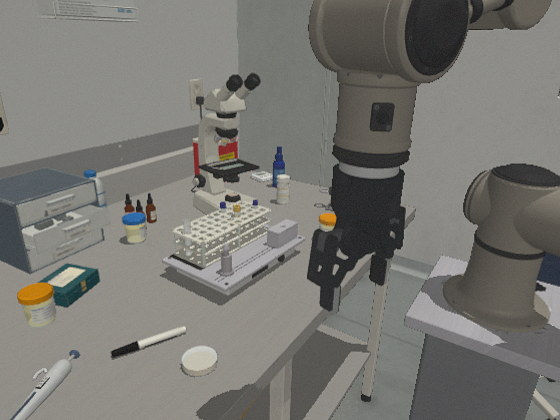

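The top view shows the shaker at about (222,203), with the post on its left at (186,220) and the anchor block on its right at (252,226). The spring stand is at (381,228) with the ring end up at (375,202). I'll zoom in on both.

```bash
python3 - <<'E'
from h import *
z=np.load('pics/top0.npz');im=z['im'];d=z['d']
a=cv2.resize(im[160:245,165:280],None,fx=5,fy=5,interpolation=cv2.INTER_CUBIC)
b=cv2.resize(im[190:265,355:410],None,fx=5.6,fy=5.6,interpolation=cv2.INTER_CUBIC)
o=np.zeros((430,800,3),np.uint8);o[:425,:430*0+min(575,a.shape[1])][:,:490]=a[:,:490] if 0 else a[:425,85:575];o[:420,492:800]=b[:420,:308]
cv2.imwrite('pics/crop1.png',o[:,:,::-1])
P=cloud('top',d)
def rep(u0,u1,v0,v1,lo,hi,n):
    Q=P[v0:v1,u0:u1];m=(Q[...,2]>lo)&(Q[...,2]<hi);q=Q[m]
    if len(q)<3: print(n,len(q));return
    vv,uu=np.nonzero(m)
    print(n,len(q),'mean',q.mean(0).round(4),'uv',(uu.mean()+u0).round(1),(vv.mean()+v0).round(1)); 
    rc=cv2.minAreaRect(q[:,:2].astype(np.float32)*1000);print('   rect',np.round(rc[0],1),np.round(rc[1],1),round(rc[2],1))
rep(236,272,210,240,.078,.1,'anchor')
rep(172,205,208,235,.06,.13,'post')
rep(165,280,195,245,.035,.055,'deckfront')
rep(172,275,160,212,.09,.13,'rack')
rep(355,410,190,262,.045,.09,'spring')
rep(355,410,190,262,.003,.015,'base')
rep(355,410,190,262,.056,.09,'springblocks')
Q=P[190:262:1,355:410]
np.set_printoptions(linewidth=250)
print((Q[::2,5:50:2,2]*1000).round().astype(int))
print((P[212:230,178:196,2]*1000).round().astype(int))
E
```

```text
anchor 341 mean [0.4978 0.0961 0.0866] uv 252.3 225.9
   rect [497.8  95.9] [84.3 36.5] 86.6
post 71 mean [0.5132 0.2962 0.0944] uv 184.3 220.0
   rect [514.3 298.1] [20.1 21.9] 48.8
deckfront 2958 mean [0.5226 0.1958 0.0447] uv 220.7 218.7
   rect [535.9 192.2] [312.7 138. ] 87.3
rack 2397 mean [0.6115 0.1853 0.1088] uv 222.0 186.4
   rect [612.7 187. ] [254.5 108.5] 86.1
spring 405 mean [ 0.5032 -0.295   0.0618] uv 383.1 225.5
   rect [ 499.9 -296.1] [183.4  39.6] 6.2
base 996 mean [ 0.5029 -0.2983  0.0064] uv 380.4 227.2
   rect [ 509.4 -304.3] [171.4 225.8] 89.2
springblocks 324 mean [ 0.5009 -0.2954  0.064 ] uv 383.4 226.2
   rect [ 499.4 -297.6] [181.7  39.6] 10.8
[[   3    5   -2   -3   -4    5    0    1   -1    2   -2    4    1    3   -3    3    3   -1    4   -1   -2   -2    3]
 [   3    8    3   -9   -4   -3    0    0   -5    1    2   -2   -3    0    2    0    2   -1   -4   -1    4    4    1]
 [  -1   -1    1   -1   -3    1   -4    3   -3    1    7   -4   -2   -1   -1   -4   -1   -3    1    1    1    0    4]
 [   0    1    0    5    2    4   -1   -5   -4    2   -2    4   -1 
[... 4478 characters left out ...]
 50  49  47  42  43  45]
 [ 41  49 108 107 107 112 107  93  93  90  76  64  54  55  43  41  47  46]
 [ 42  48  45  92 107  91  93  88  89  81  70  62  47  49  41  47  46  47]
 [ 41  42  44  41  91  88  94  86  81  75  65  49  52  44  42  43  47  45]
 [ 46  45  41  45  54  56  68  70  67  61  48  56  47  45  44  47  44  47]
 [ 44  44  36  44  42  43  53  51  51  50  52  49  41  45  48  47  46  44]
 [ 36  48  40  46  51  43  44  46  46  43  47  48  46  50  49  50  45  50]
 [ 43  45  50  43  44  46  41  47  44  42  38  47  45  48  50  45  44  44]
 [ 45  43  47  46  45  45  45  43  43  44  45  45  44  44  43  47  48  39]
 [ 46  48  41  44  44  44  40  45  48  49  41  47  45  44  45  43  44  45]]
```

View pics/crop1.png

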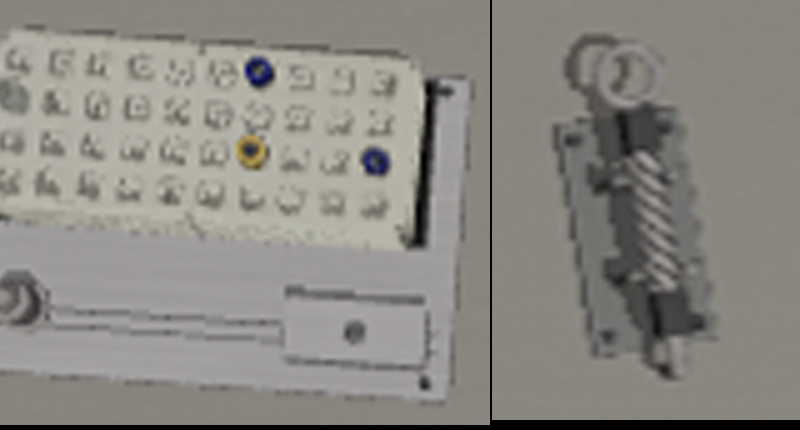

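```bash
python3 - <<'E'
from h import *
np.set_printoptions(suppress=True,precision=4)
z=np.load('pics/top0.npz');im=z['im'];d=z['d'];P=cloud('top',d);g=im.mean(2)
# hole: dark blob
w=g[219:233,244:262]; m=np.clip(np.median(w)-25-w,0,None); m[:2]=0;m[-2:]=0
v,u=np.nonzero(m); wt=m[v,u]; c=[(u*wt).sum()/wt.sum()+244,(v*wt).sum()/wt.sum()+219]
hole=onplane('top',c,.087)[0]; print('hole',c,hole,len(u))
A=P[210:240,236:272];mm=(A[...,2]>.078)&(A[...,2]<.1);vv,uu=np.nonzero(mm)
print('block via plane',onplane('top',[uu.mean()+236,vv.mean()+210],.087))
Q=P[212:226,176:194];mm=(Q[...,2]>.104)&(Q[...,2]<.125);vv,uu=np.nonzero(mm)
head=onplane('top',[uu.mean()+176,vv.mean()+212],.114)[0];print('head',head,mm.sum(),Q[mm].mean(0), np.linalg.norm(head[:2]-hole[:2]),np.degrees(np.arctan2(*(head-hole)[1::-1])))
# spring
S=P[190:262,355:410];H=S[...,2]
t=(H>.044)&(H<.1);vv,uu=np.nonzero(t);X=onplane('top',np.c_[uu+355,vv+190],.058)[:,:2]
# ring
far=X[:,0]>X[:,0].max()-.036
from scipy.optimize import least_squares
rr=X[far];s=least_squares(lambda p:np.hypot(*(rr-p).T)-.0155,rr.mean(0),loss='soft_l1',f_scale=.002).x;print('ring',s,far.sum())
b=(H>.063)&(H<.085);vv,uu=np.nonzero(b);B=onplane('top',np.c_[uu+355,vv+190],.071)[:,:2]
e=np.array([np.cos(-.0),0]);ax=None
# iterate axis: through ring & block midline
th=np.radians(9)
for k in range(5):
    e=np.array([np.cos(th),np.sin(th)]);n=np.array([-e[1],e[0]])
    l=(B-s)@e*1000+160; y=(B-s)@n*1000
    b1=(l>16)&(l<44)&(abs(y)<12);b2=(l>116)&(l<144)&(abs(y)<12)
    c1=B[b1].mean(0);c2=B[b2].mean(0);th=np.arctan2(*(c2-c1)[::-1])
print('c1',c1,b1.sum(),'c2',c2,b2.sum(),'dist',np.linalg.norm(c2-c1),'th deg',np.degrees(th),'ring-c1 ang',np.degrees(np.arctan2(*(s-c1)[::-1])),np.linalg.norm(s-c1))
print(np.histogram(l[abs(y)<12],bins=np.arange(0,165,6)))
# base plate rect
b=(H>.0045)&(H<.02);
k=cv2.morphologyEx(b.astype(np.uint8),cv2.MORPH_CLOSE,np.ones((3,3)));k=cv2.morphologyEx(k,cv2.MORPH_OPEN,np.ones((5,5)));vv,uu=np.nonzero(k)
print('base',cv2.minAreaRect((onplane('top',np.c_[uu+355,vv+190],.008)[:,:2]*1000).astype(np.float32)))
E
```

```text
hole [np.float64(252.38492063492063), np.float64(225.9733560090703)] [0.4974 0.0959 0.087 ] 16
block via plane [[0.4977 0.096  0.087 ]]
head [0.5141 0.2986 0.114 ] 30 [0.5145 0.2994 0.1103] 0.20339326706932942 85.27419136815875
ring [ 0.572  -0.2856] 72
c1 [ 0.4427 -0.3037] 43 c2 [ 0.5416 -0.2897] 50 dist 0.09996467235857805 th deg 8.033252892193083 ring-c1 ang 7.9564606469404024 0.1305674276506721
(array([ 1,  0,  0, 12, 10, 10, 11,  3,  7,  6,  5,  8,  4,  5,  6,  3,  5,
        7,  6,  6, 13, 13, 12,  7,  1,  1,  1]), array([  0,   6,  12,  18,  24,  30,  36,  42,  48,  54,  60,  66,  72,
        78,  84,  90,  96, 102, 108, 114, 120, 126, 132, 138, 144, 150,
       156, 162]))
base ((487.9695129394531, -280.86083984375), (129.14698791503906, 37.6075553894043), 9.32015323638916)
```

```bash
cat >> h.py <<'E'
from scipy.spatial.transform import Rotation as Ro
def quat(yaw,flip=0,pitch=0):
    """tool down; tool x along spring axis at yaw (rad), spring nose pitched down by pitch; flip=half turn"""
    e=np.array([np.cos(yaw),np.sin(yaw),0]);n=np.array([-e[1],e[0],0])
    ex=e*np.cos(pitch)-np.array([0,0,np.sin(pitch)]); s=-1 if flip else 1
    x=s*ex;y=-s*n;return Ro.from_matrix(np.c_[x,y,np.cross(x,y)]).as_quat()
def ud(a): return np.array([np.cos(a),np.sin(a)])
c1=np.array([.4427,-.3037]);th=np.radians(8.0)
hole=np.array([.4975,.0960]);head=np.array([.5141,.2987]);D=(head-hole);L=np.hypot(*D);ph=np.arctan2(D[1],D[0])
FLIP=0
E
python3 - <<'E'
from h import *
np.set_printoptions(suppress=True,precision=3)
for f in (0,1):
    print(f)
    for p,y in ((np.r_[c1,.25],th),(np.r_[c1,.073],th),(np.r_[hole+.03*ud(ph),.2],ph),(np.r_[hole+.03*ud(ph),.115],ph),(np.r_[hole+.18*ud(ph),.14],ph)):
        print(r.solve_ik(p,quat(y,f)))
E
```

```text
0
[-0.744  0.369  1.502 -0.     1.271  0.687]
[-0.744  0.578  1.713 -0.     0.851  0.687]
[ 0.098  0.378  1.636 -0.     1.127  0.18 ]
[ 0.098  0.485  1.737 -0.     0.919  0.18 ]
[ 0.362  0.555  1.521 -0.     1.065  0.443]
1
[-0.744  0.369  1.502 -0.     1.271 -2.454]
[-0.744  0.578  1.713 -0.     0.851 -2.454]
[ 0.098  0.378  1.636 -0.     1.127 -2.962]
[ 0.098  0.485  1.737 -0.     0.919 -2.962]
[ 0.362  0.555  1.521 -0.     1.065 -2.698]
```

```bash
python3 - <<'E'
from h import *
np.set_printoptions(suppress=True,precision=4)
q=quat(th,FLIP);g=c1-.001*ud(th)
r.reach(np.r_[g,.20],q);command_gripper(.045,60)
print('tip',r.tip_extent)
print(r.move_straight(np.r_[g,.073],q,speed=.12,max_force=15)); print(r.read_state()['eef_pos'])
command_gripper(0.0,70);s=r.read_state();print(s['grip_width'],s['grip_force'],s['eef_pos'],s['contact_force'])
print(r.move_straight(np.r_[g,.24],q,speed=.12));s=r.read_state();print(s['grip_width'],s['contact_force'],s['torque'],s['time_s'])
q2=quat(ph,FLIP);t=hole+.029*ud(ph)
r.reach(np.r_[t,.20],q2);s=r.read_state();print(s['eef_pos'],s['contact_force'],s['time_s'])
a,_=snap('side','side1');b,_=snap('top','top1')
o=np.zeros((560,800,3),np.uint8)
o[:,:400]=cv2.resize(a[100:324,140:300],(400,560));o[:,400:]=cv2.resize(b[140:252,180:260+0],(400,560)) 
cv2.imwrite('pics/c2.png',o[:,:,::-1])
E
```

```text
tip 0.025
False
[ 0.4421 -0.3042  0.0737]
0.016780024549592897 70.19587397575378 [ 0.442  -0.3041  0.0737] [-2.0227  0.845   5.8022]
False
0.016669464711455025 [-0.4804 -1.5749 -2.436 ] [-0.0177  0.1114  0.0379] 6.725
[0.5003 0.124  0.2001] [-0.7637  0.1154 -0.7986] 8.325
```

View pics/c2.png

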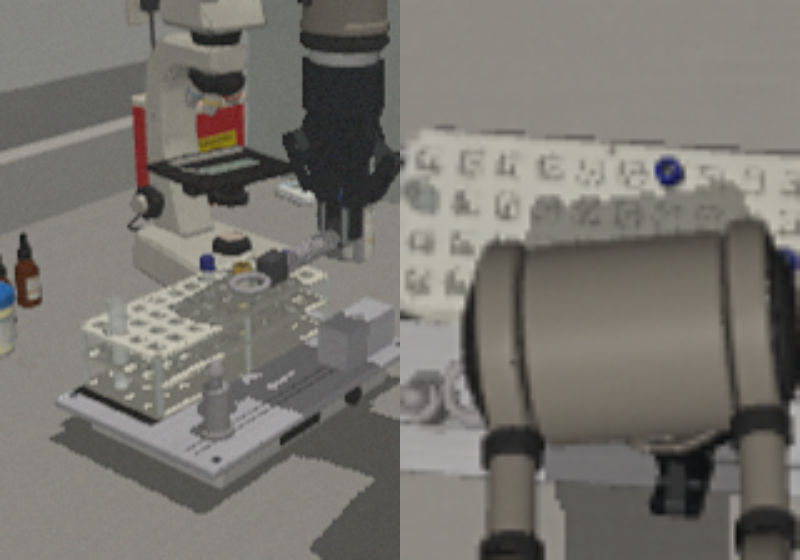

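```bash
cat > ins.py <<'E'
from h import *
np.set_printoptions(suppress=True,precision=4)
q2=quat(ph,FLIP);t=hole+.0292*ud(ph)
def S(): 
    s=r.read_state(); return s['eef_pos'],s['contact_force'],s['time_s']
off=np.zeros(2)
r.move_straight(np.r_[t,.155],q2,speed=.1)
p,_,_=S(); off=t-p[:2]; print('off',off)
t=t+off
hit=r.move_straight(np.r_[t,.117],q2,speed=.05,max_force=8)
print(hit,*S())
E
python3 ins.py
```

```text
off [-0.0004  0.0002]
True [0.4985 0.126  0.1162] [-0.403   0.1777  4.4633] 9.7917
```

```bash
python3 - <<'E'
from h import *
np.set_printoptions(suppress=True,precision=4)
p=r.read_state()['eef_pos'];q=quat(ph,FLIP)
print(r.move_straight([p[0],p[1],.1135],q,speed=.03,max_force=8),r.read_state()['eef_pos'],r.read_state()['contact_force'])
command_gripper(.045)
r.move_straight([p[0],p[1],.20],q,speed=.15)
r.reach([.40,.0,.30],q)
s=r.read_state();print(s['time_s'])
a,_=snap('side','side2');b,d=snap('top','top2')
o=np.zeros((560,800,3),np.uint8)
o[:,:400]=cv2.resize(a[188:300,220:300],(400,560));o[:450,400:]=cv2.resize(b[190:250,175:275][:,:],(400,240),interpolation=cv2.INTER_CUBIC)[:0].sum() if 0 else 0
o[:320,400:]=cv2.resize(b[170:250,175:275],(400,320),interpolation=cv2.INTER_CUBIC)
cv2.imwrite('pics/c3.png',o[:,:,::-1])
P=cloud('top',d)
# profile along hole->post
e=ud(ph);n=np.array([-e[1],e[0]])
X=P[195:245,170:275].reshape(-1,3);l=(X[:,:2]-hole)@e*1000;y=(X[:,:2]-hole)@n*1000
k=(abs(y)<20)&(X[:,2]>.052)&(X[:,2]<.13)
for a0 in range(-6,222,6):
    m=k&(l>=a0)&(l<a0+6)&((abs(y)<9))
    if m.sum(): print(a0,m.sum(),'z90',np.percentile(X[m,2],80).round(4),'y',y[m].mean().round(1))
E
```

```text
False [0.4984 0.126  0.116 ] [-10.7605   0.4562  26.8951]
11.925
-6 13 z90 0.0869 y 0.5
0 15 z90 0.1068 y -0.3
6 12 z90 0.1073 y 0.4
12 12 z90 0.105 y 0.8
18 17 z90 0.1071 y 0.7
24 13 z90 0.1181 y 1.2
30 15 z90 0.117 y 0.3
36 13 z90 0.1157 y 0.6
42 13 z90 0.1131 y -0.4
48 11 z90 0.1056 y -0.7
54 13 z90 0.1028 y -1.5
60 10 z90 0.0988 y -0.6
66 13 z90 0.1009 y -0.8
72 11 z90 0.0972 y 0.8
78 12 z90 0.0946 y 0.5
84 10 z90 0.0943 y -1.4
90 10 z90 0.0921 y 0.7
96 12 z90 0.0907 y -1.2
102 11 z90 0.0921 y -0.7
108 9 z90 0.0898 y -2.0
114 10 z90 0.0845 y -1.8
120 15 z90 0.0897 y -1.0
126 9 z90 0.0909 y -1.2
132 10 z90 0.0899 y -1.0
138 12 z90 0.0874 y -0.9
144 5 z90 0.0845 y 0.5
150 2 z90 0.0678 y 7.3
162 2 z90 0.0661 y 6.9
168 8 z90 0.068 y 0.6
174 4 z90 0.0645 y -2.2
186 3 z90 0.0726 y 1.0
192 24 z90 0.0915 y 0.5
198 22 z90 0.1131 y 0.8
204 11 z90 0.1181 y 0.9
210 3 z90 0.1113 y 0.9
```

View pics/c3.png

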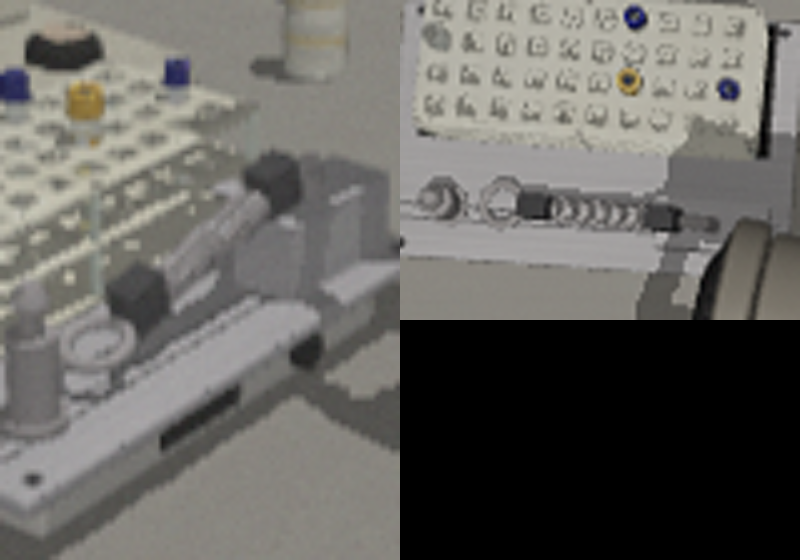

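```bash
cat >> h.py <<'E'
hole2=np.array([.4967,.0965]);head2=np.array([.5134,.2992]);D2=head2-hole2;L2=np.hypot(*D2);ph2=np.arctan2(D2[1],D2[0])
def pose(Rb,p,up=.014,hl=.030,z0=.097,dy=0.):
    """block centre at radius Rb from hinge, nose-down pitch p -> TCP pos, quat"""
    e=ud(ph2);n=np.array([-e[1],e[0]])
    l=hl+Rb*np.cos(p)+up*np.sin(p); z=z0-Rb*np.sin(p)+up*np.cos(p)
    return np.r_[hole2+l*e+dy*n,z],quat(ph2,FLIP,p)
E
python3 - <<'E'
from h import *
np.set_printoptions(suppress=True,precision=4)
print(L2,np.degrees(ph2))
P,q=pose(.100,.25);print(P)
up=Ro.from_quat(q).as_matrix()[:,2]
r.reach(P-up*.09,q)
print(r.move_straight(P-up*.05,q,speed=.1),r.read_state()['eef_pos']-(P-up*.05))
print(r.move_straight(P,q,speed=.06,max_force=8),r.read_state()['eef_pos']-P)
command_gripper(0.,100);s=r.read_state();print(s['grip_width'],s['grip_force'],s['contact_force'],s['eef_pos']-P)
for Rb,p in ((.100,.10),(.101,-.05),(.102,-.16)):
    P,q=pose(Rb,p);print(r.move_straight(P,q,speed=.08,max_force=25));s=r.read_state();print(s['eef_pos']-P,s['contact_force'],s['torque'],s['grip_width'],s['time_s'])
a,_=snap('side','side3')
cv2.imwrite('pics/c4.png',cv2.resize(a[180:300,200:320],(600,600),interpolation=cv2.INTER_CUBIC)[:,:,::-1])
E
```

```text
0.20338677439794361 85.29016593417238
[0.5074 0.2264 0.0858]
False [ 0.0005 -0.0005  0.0007]
True [-0.0004  0.0008  0.0034]
0.015948358368988485 97.86231994628906 [-1.2176  0.2806  1.3438] [-0.0009  0.0008  0.0031]
False
[ 0.0003 -0.0004  0.0008] [-0.1464  0.6813  1.6673] [-0.1129  0.1302 -0.1464] 0.016665641224163003 15.1083
False
[-0.0004 -0.0014 -0.0005] [-0.6118 -3.1741  0.109 ] [-0.9153  0.133  -0.0259] 0.01613006115531542 15.45
False
[-0.0005 -0.001  -0.0007] [-1.5937 -5.0564  0.5831] [-1.083   0.2395 -0.0775] 0.016391658690923173 15.7417
```

View pics/c4.png

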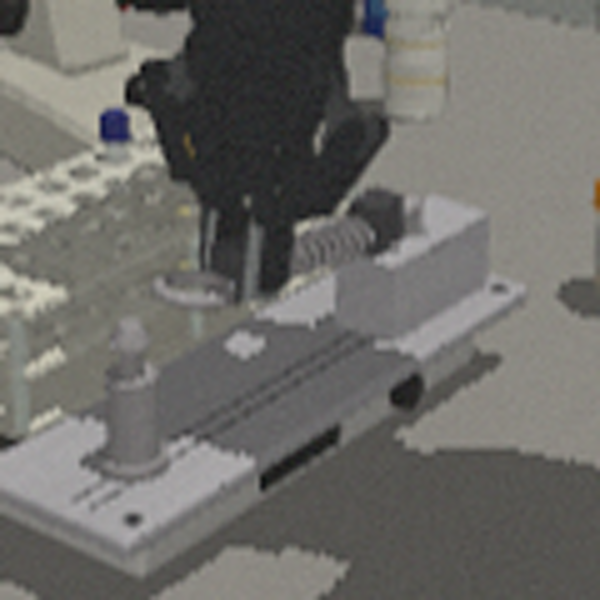

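```bash
python3 - <<'E'
from h import *
np.set_printoptions(suppress=True,precision=4)
P,q=pose(.102,-.17,up=.0172);r.move_straight(P,q,speed=.05)
Rb=(L2-.030)/np.cos(.17)-.030
P,q=pose(Rb,-.17,up=.0172);print(r.move_straight(P,q,speed=.06,max_force=40));s=r.read_state();print(P,s['eef_pos']-P,s['contact_force'],s['torque'],s['grip_width'],s['time_s'])
r.hold(.2);print(r.read_state()['eef_pos']-P)
a,_=snap('side','side4');b,_=snap('top','top4')
o=np.zeros((600,800,3),np.uint8)
o[:,:450]=cv2.resize(a[200:280,210:270],(450,600),interpolation=cv2.INTER_CUBIC)
o[:350,450:]=cv2.resize(b[200:240,165:205],(350,350),interpolation=cv2.INTER_CUBIC)
cv2.imwrite('pics/c5.png',o[:,:,::-1])
E
```

```text
False
[0.5107 0.2668 0.1386] [-0.001  -0.0016 -0.0016] [ -2.2072 -12.1876  -5.1493] [-1.9906  0.1315  0.0419] 0.016020985951333583 16.925
[-0.001  -0.0017 -0.0016]
```

View pics/c5.png

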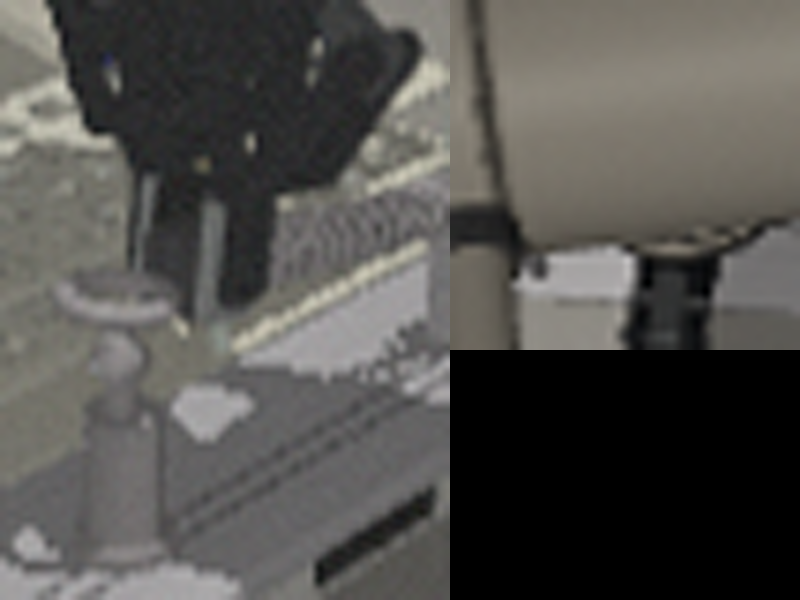

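```bash
python3 - <<'E'
from h import *
np.set_printoptions(suppress=True,precision=4)
e=ud(ph2);n=np.array([-e[1],e[0]])
im=np.load('pics/side4.npz')['im'].astype(float);d=np.load('pics/side4.npz')['d'];P=cloud('side',d)
f=lambda p:((p[:,:2]-hole2)@np.c_[e,n]*1000)
px=lambda c:np.array([210+c[0]/7.5-.43,200+c[1]/7.5-.43])
for nm,c,z in(('ring',(117,292),.1225),('headtop',(120,341),.114),('headmid',(119,352),.109),('neck',(121,395),.097),('shaft',(122,450),.075)):
    X=onplane('side',px(c),z);print(nm,X,f(X))
# depth-based: ring and head points
Q=P[200:280,210:240];l=f(Q.reshape(-1,3)).reshape(Q.shape[:2]+(2,))
near=(abs(l[...,1])<25)&(l[...,0]>178)&(l[...,0]<230)
for a,b in((.117,.135),(.104,.114),(.091,.103),(.05,.088)):
    m=near&(Q[...,2]>a)&(Q[...,2]<b);print(a,b,m.sum(),l[m].mean(0),l[m].min(0),l[m].max(0),Q[m][:,2].mean())
E
```

```text
ring [[0.5204 0.2916 0.1225]] [[196.3684  -7.5522]]
headtop [[0.5108 0.3022 0.114 ]] [[206.2072   2.8396]]
headmid [[0.5129 0.3003 0.109 ]] [[204.4745   0.58  ]]
neck [[0.5104 0.303  0.097 ]] [[206.9557   3.3226]]
shaft [[0.5151 0.2978 0.075 ]] [[202.1229  -1.7665]]
0.117 0.135 191 [197.256    3.9939] [178.3034 -18.1404] [224.0253  19.9318] 0.12707987357805606
0.104 0.114 43 [205.7179   5.4479] [179.0931  -4.6414] [213.1277  16.8341] 0.10973417904873108
0.091 0.103 21 [207.2787   4.221 ] [202.1013   0.8583] [211.2556   7.4599] 0.09650860497529588
0.05 0.088 172 [211.1657   7.5721] [195.801  -6.884] [217.7828  18.9141] 0.06883343028715362
```

```bash
cat > low.py <<'E'
from h import *
import sys
np.set_printoptions(suppress=True,precision=4)
dl,dn=float(sys.argv[1]),float(sys.argv[2])
e=ud(ph2);n=np.array([-e[1],e[0]]);off=np.r_[dl*e+dn*n,.0015]
def tgt(p):
    Rb=(L2-.030)/np.cos(p)-.030;return pose(Rb,p,up=.0172)
ps=[-.17,-.12,-.09,-.06,-.03,0.,.01]
for i,p in enumerate(ps):
    P,q=tgt(p);hit=r.move_straight(P+off,q,speed=.04,max_force=None if i==0 else 12)
    s=r.read_state();d=s['eef_pos']-P;print(p,hit,'dl,dn,dz',np.round([d[:2]@e*1e3,d[:2]@n*1e3,d[2]*1e3],1),s['contact_force'],s['torque'],s['time_s'])
    if hit: break
E
python3 low.py .0018 .001
```

```text
-0.17 False dl,dn,dz [ 0.1  1.7 -0.1] [  0.254  -13.3872  -6.8066] [-1.8785 -0.0232  0.0984] 17.475
-0.12 False dl,dn,dz [ 0.2  1.8 -0.3] [ -0.6598 -12.9197  -6.5589] [-1.9065  0.0097  0.1086] 17.8083
-0.09 False dl,dn,dz [ 0.2  1.8 -0.2] [ -0.7574 -12.9273  -6.1236] [-1.8088  0.0126  0.1163] 18.0667
-0.06 False dl,dn,dz [ 0.1  1.8 -0.2] [  0.3505 -12.5258  -5.5213] [-1.7398 -0.0493  0.0904] 18.325
-0.03 False dl,dn,dz [ 0.1  1.8 -0.1] [  0.9    -11.7714  -4.6017] [-1.6599 -0.0403  0.1416] 18.5833
0.0 False dl,dn,dz [ 0.1  1.8 -0.1] [  0.2304 -12.9719  -5.1766] [-1.5592 -0.0454  0.1211] 18.8417
0.01 False dl,dn,dz [-0.   1.7  0. ] [ -0.4217 -12.2759  -4.4898] [-1.5923 -0.0555  0.16  ] 19.0917
```

```bash
python3 - <<'E'
from h import *
a,_=snap('side','side5')
cv2.imwrite('pics/c6.png',cv2.resize(a[200:280,200:290],(675,600),interpolation=cv2.INTER_CUBIC)[:,:,::-1])
E
```

```text
(no output)
```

View pics/c6.png

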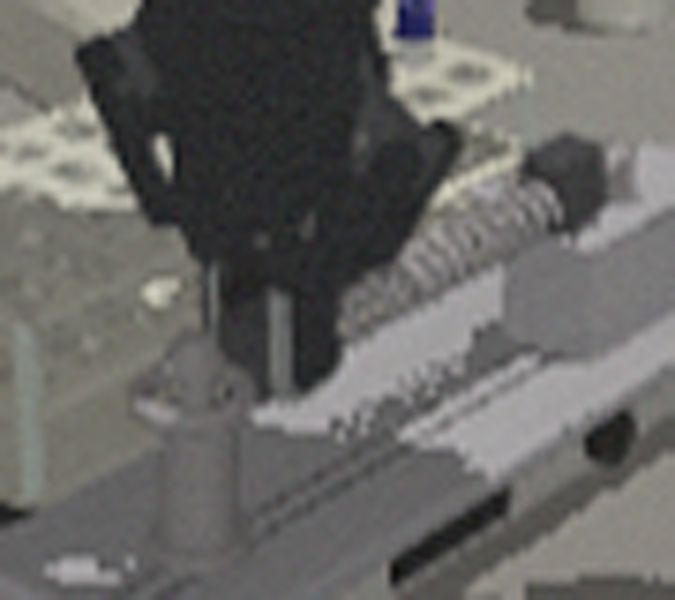

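The ring encircles the post at about (195,400), with the head standing above it at (195,350). Next I'll ease back until the neck takes the load, then release.

```bash
python3 - <<'E'
from h import *
np.set_printoptions(suppress=True,precision=4)
e=ud(ph2);s=r.read_state();p=s['eef_pos'];q=quat(ph2,FLIP,.01)
print(r.move_straight(p-np.r_[.0065*e,0],q,speed=.03,max_force=12));s=r.read_state();print(s['eef_pos']-p,s['contact_force'],s['torque'])
command_gripper(.045);s=r.read_state();print(s['contact_force'])
p=s['eef_pos'];r.move_straight(p+[0,0,.09],q,speed=.12)
r.reach([.40,.0,.30],q)
r.hold(.3)
a,_=snap('side','side6');b,d=snap('top','top6')
o=np.zeros((600,800,3),np.uint8)
o[:,:450]=cv2.resize(a[185:285,210:285],(450,600),interpolation=cv2.INTER_CUBIC)
o[:280,450:]=cv2.resize(b[180:250,175:262],(350,280),interpolation=cv2.INTER_CUBIC)
cv2.imwrite('pics/c7.png',o[:,:,::-1]);print(r.read_state()['time_s'])
P=cloud('top',d);X=P[195:245,170:275].reshape(-1,3);n=np.array([-e[1],e[0]]);l=(X[:,:2]-hole)@e*1000;y=(X[:,:2]-hole)@n*1000
for a0 in range(0,222,8):
    m=(abs(y)<8)&(X[:,2]>.052)&(l>=a0)&(l<a0+8)
    if m.sum(): print(a0,m.sum(),np.median(X[m,2]).round(4),end=' | ')
E
```

```text
False
[-0.001  -0.0081 -0.001 ] [  1.4517 -11.3632  -4.465 ] [-1.4867 -0.1052  0.1939]
[ 0.2043  0.1934 -0.0502]
22.425
0 14 0.1004 | 8 17 0.0989 | 16 19 0.1022 | 24 17 0.113 | 32 13 0.1119 | 40 13 0.1123 | 48 10 0.105 | 56 9 0.1042 | 64 11 0.1001 | 72 11 0.1035 | 80 18 0.103 | 88 9 0.1019 | 96 20 0.104 | 104 14 0.1035 | 112 14 0.1025 | 120 10 0.0929 | 128 10 0.1004 | 136 9 0.1001 | 144 13 0.0983 | 152 19 0.1071 | 160 17 0.111 | 168 15 0.1107 | 176 8 0.1038 | 184 3 0.0972 | 192 28 0.09 | 200 19 0.1125 | 208 7 0.1112 |
```

View pics/c7.png

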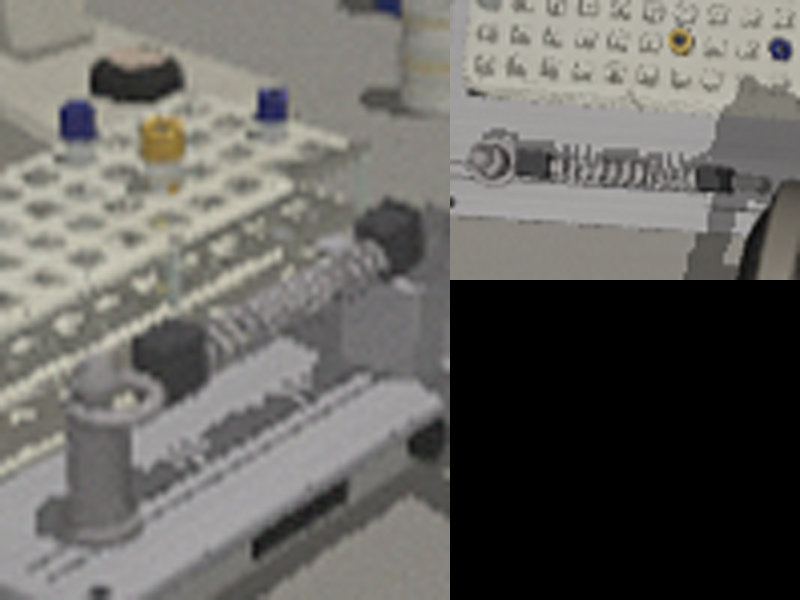

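The spring is taut and level. Both block tops read about 0.112 m, where 0.113 m is expected with the peg home. The ring sits under the post's head at about (110,390).

```bash
python3 -c "
from workcell import r
print(r.finish_job())"
```

```text
the job is handed in; nothing more can be done
None
```

The job is handed in: the peg is fully down in the anchor block, the ring sits round the post's neck below its head with the spring taut on its own, and the arm was clear of everything at about 22 s on the robot clock.

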